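Fit the sample carousel to the field analyser

ROBOT

A 7-joint arm with a two-finger parallel gripper is mounted at the origin on the work surface. World frame = base frame: x ahead of the robot, y to its left, z up, the work surface at z = 0. Lengths are in m, angles in rad, forces in N, time in s.
With the tool pointing down it reaches from about 0.425 to 0.875 m from the base axis. Payload 9.9 kg.
Tool frame: the origin (TCP) lies on the centre line of the jaws, within the pads' length; the fingertips stand 17 mm ahead of it and the grasp point (between the pads) lies 2 mm behind it; z points along the fingers, y is the line along which they close (so a half turn about z gives the same grasp; the last joint's range is limited). The gripper opens to 85 mm and grips with 20 to 120 N. Pads are 22 mm wide; open, the fingers measure 114 mm over their backs; the gripper's body (76 mm by 85 mm) begins 54 mm behind the grasp point. The pads swing forward as they close: fully open they stand 13 mm farther back than shut.
Start: joints at [-0.084, 0.576, 0.025, 1.437, -0.015, 1.129, -0.057], TCP at [0.675, 0, 0.248] pointing down, gripper open.
Joint ranges: [-2.76, 2.76], [-0.34, 2.15], [-1.52, 1.57], [0.19, 2.46], [-1.09, 4.23], [0.17, 1.99], [-2.82, 2.82]. Speed limits (rad/s): [2.22, 2.22, 3.01, 3.01, 3.14, 3.14, 3.14].

INTERFACE

Orientations are given as a unit quaternion [x, y, z, w].
In Python, from rig import telemetry, optics, workorder, models gives the robot as it stands. The module is installed in compiled form; this text tells all that it offers.
- The arm moves only by the shell command python3 -m inch 'ROWS' [FORCE]. ROWS is JSON, one flat list of numbers, 7 for each row, row after row: the shift along the tool's x, y, z in units of 0.5 m (1.0 is 0.5 m), then the turn, a rotation vector about the tool's x, y, z in units of 45 degrees (1.0 is 45 degrees), then the opening in per cent of the stroke, from 0 (shut) to 100 (fully open). A call has 1 to 10 rows; each row is the pose to reach, as a shift and turn from the pose commanded when the call began, along the tool's axes at that moment; what a row does not reach only later rows make up. A row lasts 1/12 s, in which the tool goes at most 41.7 mm and 7.16 degrees, less where a joint would pass 70% of its speed; a pose out of reach is approached as far as the arm can. A call with a number of a shift or a turn outside -1 to 1 is refused whole. A call with a gripper value outside its range is refused whole. The fingers move at their own pace and stop on an object; FORCE is the grip in N (left out, the last holds). Time passes only in rows, so rows that repeat a pose let the fingers close. It gives the time, the measured TCP pose, the force, the opening and the grip force at its end, in the units of the state.
- telemetry.observe(): the state, without advancing time (a new reading comes with each control period).
- optics.read_camera(name): name is "scene" or "side" or "wrist"; returns the picture (400x640x3 uint8, red, green, blue); there is no depth.
- optics.calibration(name): a dict with "fx", "fy", "cx", "cy" (pixels), "R" (3x3) and "t" (3): a world point X has camera coordinates R X + t. Camera axes: x right, y down, z forward; pixel columns grow to the right and rows downward; lengths in m; the calibration is good to about 2 mm. A picture is of the moment at which its call begins: read the wrist's pose just before it. calibration takes no time and is no camera call; for the wrist camera it gives the pose at the moment of the call.
- workorder.hand_in(): hands the job in; it is judged then, once.
Trained networks look in the newest picture that a camera, given by its name, has taken for a name from the list of things; names that differ only in an ending like _2 or _b are one class to them, and where a whole thing is asked for, a point or a joint stands for the part that bears it (a point fixed in the world has none). Each returns a list of dicts, best first, with "confidence" (0 to 1); they miss things now and then, are a little off and sometimes report something else, mostly with a low value. They report only what shows in the picture. A call takes as long as a camera call.
- models.cut_out(label, camera): "region" (400x640 bool, what is visible of it) and "bbox" ([left, top, width, height] in pixels, round what is visible of it).
The state is a dict: "time": time; "q": joint angles; "joint_velocities": joint speeds; "joint_efforts": joint torques, N m; "position": TCP position; "orientation": TCP orientation; "wrist_force": force on the tool from outside, world axes, zero at the start; "wrist_torque": the same for the moment, N m; "opening": finger opening in m; "grasp_force": force on a finger pad.
Only numpy, scipy, OpenCV 4.12 (cv2) and the standard library are available. Lean on these libraries where they do the work, as an engineer would, in place of code of your own. Each camera call takes 0.05 s, during which the arm holds its last target. There are 200 camera calls.

TASK

Fit the blue-and-white sample carousel onto the analyser's turntable: turn it until its three large round holes stand over the three headed studs, lower it until it lies flat on the turntable, then twist it clockwise (seen from above) until it stops, so that the stud heads lock it down. Let go of it, and leave the pump bottle, label printer and specimen jar where they stand.

Things in the scene. Friction and masses are not known exactly. Their poses are not given: they have to be found in the camera images.
- carousel_center (a point): Sample carousel, loose, 0.3 to 0.55 kg, 74 mm high: blue round plate 160 mm across, 6 mm thick, with a white rim (57 to 80 mm from the axis, 24 mm high, tube caps on it to 31 mm) and a column with a carrying knob in the middle. This point: on its axis half-way up, 37 mm above its flat underside; z up, x towards the large hole of one keyhole. Its three ways round are equally right.
- knob (a point): Middle of the carousel's round black knurled carrying knob, on the axis, 58 mm above the carousel's underside. Knob 44 mm across, 32 mm high; its top is 74 mm above the underside; under it the column is 26 mm across. Fixed to the carousel; grip it across its sides from above at any yaw.
- keyhole (a point): Centre of the large hole, 24 mm across, of one of three keyholes through the carousel's plate, at its underside: 40 mm from the axis, on the x axis. The others are 120 degrees either way. From each large hole a slot 12 mm wide curves counter-clockwise (seen from above), along the same 40 mm radius, to a closed round end.
- slot_stop (a point): Point of the carousel's underside where a stud's axis stands when the stud is hard against the closed end of the slot of point keyhole: 40 mm from the carousel's axis, 32 degrees counter-clockwise from its x axis. So from holes over studs, the carousel turns 32 degrees clockwise to its stop.
- seat (a point): Centre of the turntable's top face, on its axis, z up, x towards stud 0. Dark steel disc 112 mm across on the analyser's deck; top face 82 mm above the table, 12 mm above the deck. Braked: it does not turn. The seated carousel's underside lies on this face, its axis on this axis.
- stud0 (a point): Foot of steel stud 0, at the turntable's top face, on its x axis, 40 mm from its axis. Each of the three studs has a neck 8 mm across and 8 mm high and on it a head 18 mm across with a bevelled top, up to 16 mm above the face. The head passes a large hole of the carousel with 3 mm to spare all round, but not the slot; the neck passes the slot.
- stud1 (a point): Foot of stud 1, alike, 120 degrees counter-clockwise of stud 0.
- stud2 (a point): Foot of stud 2, alike, 240 degrees counter-clockwise of stud 0.
- analyser: White and grey desktop analyser, fixed; origin on the table under the turntable's axis, x towards its rear. Deck 70 mm high, 240 mm wide, from 112 mm in front of the axis to 122 mm behind. In front of it a console with touch screen, at most 80 mm high, to 200 mm from the axis. Behind the turntable an optics head 90 mm wide, 87 to 121 mm from the axis, rises to 106 mm above the table.
- sanitiser_center (a point): Bystander: clear pump bottle, 74 mm across, 195 mm high, loose; this point is half-way up.
- printer_center (a point): Bystander: black label printer, 105 x 85 x 48 mm, loose; this point is its centre.
- jar_center (a point): Bystander: specimen jar with orange lid, 66 mm across, 68 mm high, loose; this point is half-way up.

How it is judged:
At the end, for the whole second after the job is handed in: The carousel lies flat on the turntable (within 2.5 mm in height, 4 mm in centring and 2 degrees), twisted clockwise so that a stud axis is within 6 mm of its tight place at the closed end of the slot; the pump bottle, label printer and jar are within 40 mm of where they started (z of carousel_center in the frame of seat between 0.0345 and 0.0395 m and horizontal distance between carousel_center and seat below 0.004 m and angle between carousel_center's own z axis and vertical below 0.035 rad and (horizontal distance between slot_stop and stud0 below 0.006 m or horizontal distance between slot_stop and stud1 below 0.006 m or horizontal distance between slot_stop and stud2 below 0.006 m) and distance of each of sanitiser_center, printer_center, jar_center from where it was at the start of the episode below 0.04 m); the robot touches nothing.
It fails at once if the pump bottle is pushed more than 40 mm or knocked over (distance of sanitiser_center from where it was at the start of the episode above 0.04 m or angle between sanitiser_center's own z axis and vertical above 0.5 rad).
It fails at once if the label printer is pushed more than 40 mm or knocked over (distance of printer_center from where it was at the start of the episode above 0.04 m or angle between printer_center's own z axis and vertical above 0.5 rad).
It fails at once if the specimen jar is pushed more than 40 mm or knocked over (distance of jar_center from where it was at the start of the episode above 0.04 m or angle between jar_center's own z axis and vertical above 0.5 rad).
It also fails if it takes over 51 s, if anything falls off the work surface, if the arm or the gripper's body presses on something with over 40 N, if the wrist force passes 120 N, or if a joint passes its speed limit or range.

## Working session

There is one attempt and no reset: what is moved stays moved. The work goes in short steps, Python scripts to look and compute and a shell command to move; the robot and the scene stay as the last step left them, time stands still between calls to the robot, and variables do not carry over. Pictures are saved under pics/ and viewed, at most 10 in all, crops included, and the job is handed in when it is done.

```bash
mkdir -p pics; python3 - <<'E'
from rig import telemetry, optics, models
import cv2,numpy as np
s=telemetry.observe(); print(s['time'],s['position'],s['orientation'],s['opening'])
ims=[]
for c in ['scene','side']:
    im=optics.read_camera(c); cv2.imwrite(f'pics/{c}0.png',im[:,:,::-1])
    K=optics.calibration(c); print(c,{k:np.round(v,3).tolist() for k,v in K.items()})
    for l in ['carousel_center','knob','seat','stud0','analyser']:
        print(l,[(round(d['confidence'],2),d['bbox']) for d in models.cut_out(l,c)[:3]])
E
```

```text
0.0 [6.74571963e-01 2.22405374e-05 2.47443790e-01] [ 7.07082001e-01  7.07131068e-01 -6.18992533e-04 -5.60590803e-04] 0.0859237414085019
scene {'fx': 427.956, 'fy': 427.956, 'cx': 320.333, 'cy': 202.056, 'R': [[-0.403, 0.915, 0.004], [0.607, 0.27, -0.747], [-0.685, -0.298, -0.665]], 't': [0.239, -0.284, 1.545]}
carousel_center [(0.75, [415.6, 208.3, 63.7, 51.3])]
knob [(0.82, [418.4, 208.9, 64.5, 48.4]), (0.6, [236.9, 149.6, 39.7, 27.0])]
seat [(0.86, [231.9, 148.4, 42.0, 26.9])]
stud0 [(0.64, [235.4, 149.0, 43.3, 28.6])]
analyser [(0.67, [197.7, 124.4, 114.8, 94.3])]
side {'fx': 389.207, 'fy': 389.207, 'cx': 317.301, 'cy': 204.303, 'R': [[-0.982, -0.19, 0.003], [-0.121, 0.615, -0.779], [0.147, -0.766, -0.626]], 't': [0.573, 0.172, 0.984]}
carousel_center [(0.83, [303.9, 310.8, 73.5, 75.6])]
knob [(0.87, [302.3, 311.8, 75.8, 72.1])]
seat [(0.9, [347.9, 157.5, 34.2, 25.5])]
stud0 [(0.67, [345.4, 156.7, 37.0, 25.2]), (0.63, [319.6, 152.2, 109.0, 68.0]), (0.19, [309.1, 210.6, 23.8, 36.8])]
analyser [(0.65, [319.7, 148.4, 108.7, 73.1])]
```

```bash
cat > h.py <<'E'
import numpy as np
def ray(K,u,v):
    R=np.array(K['R']);t=np.array(K['t'])
    d=R.T@np.array([(u-K['cx'])/K['fx'],(v-K['cy'])/K['fy'],1]); return -R.T@t,d
def onz(K,u,v,z):
    c,d=ray(K,u,v); return c+d*(z-c[2])/d[2]
def proj(K,X):
    p=np.array(K['R'])@X+np.array(K['t']); return np.array([K['fx']*p[0]/p[2]+K['cx'],K['fy']*p[1]/p[2]+K['cy']])
def tri(obs):
    A=np.zeros((3,3));b=np.zeros(3)
    for K,u,v in obs:
        c,d=ray(K,u,v);d/=np.linalg.norm(d);P=np.eye(3)-np.outer(d,d);A+=P;b+=P@c
    return np.linalg.solve(A,b)
E
python3 - <<'E'
import cv2,numpy as np
from rig import optics
from h import *
a=cv2.imread('pics/scene0.png');b=cv2.imread('pics/side0.png')
cv2.imwrite('pics/both.png',cv2.resize(np.hstack([a[100:350,120:520],b[130:400,200:460][:250]]),(0,0),fx=1.2,fy=1.2))
A=optics.calibration('scene');B=optics.calibration('side')
print('car',tri([(A,447.5,234),(B,340.6,348.6)]),'seat',tri([(A,253,162),(B,365,170.2)]), onz(A,253,162,.085),onz(B,365,170.2,.085))
E
```

```text
car [0.47391226 0.31186602 0.00618196] seat [ 0.48374284 -0.26202758  0.07398969] [ 0.49670304 -0.25299037  0.085     ] [ 0.4829193  -0.24597481  0.085     ]
```

View pics/both.png

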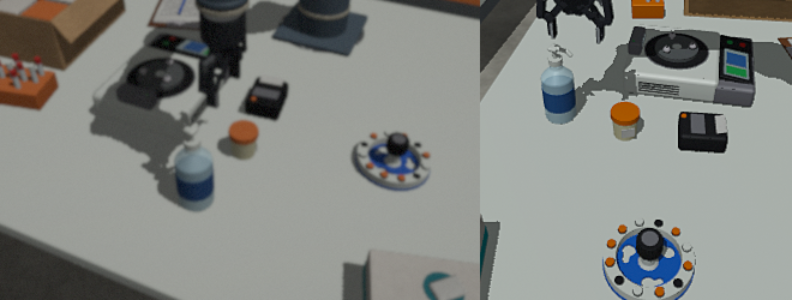

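The carousel stands at about (0.47, 0.31). The seat is at about (0.485, -0.255), with the analyser's console towards the robot. The bottle, jar and printer are in between and lower than my travel height. I'm moving over the carousel.

```bash
python3 -m inch '[0.624,-0.4,0,0,0,0,100, 0.624,-0.4,0,0,0,0,100, 0.624,-0.4,0,0,0,0,100, 0.624,-0.4,0,0,0,0,100, 0.624,-0.4,0,0,0,0,100, 0.624,-0.4,0,0,0,0,100, 0.624,-0.4,0,0,0,0,100, 0.624,-0.4,0,0,0,0,100, 0.624,-0.4,0,0,0,0,100, 0.624,-0.4,0,0,0,0,100]' 60
python3 - <<'E'
from rig import telemetry, optics, models
import cv2,numpy as np
from h import *
s=telemetry.observe(); print(s['time'],s['position'],s['orientation'],s['q'])
K=optics.calibration('wrist');im=optics.read_camera('wrist'); cv2.imwrite('pics/w1.png',im[:,:,::-1])
print({k:np.round(v,4).tolist() for k,v in K.items()}, 'campos',-np.array(K['R']).T@K['t'])
for l in ['carousel_center','knob','keyhole']:
    print(l,[(round(d['confidence'],2),d['bbox']) for d in models.cut_out(l,'wrist')[:3]])
E
```

```text
time: 1.43
position: [0.4695, 0.3203, 0.2485]
orientation: [0.703, 0.711, 0.001, -0.002]
wrist_force: [-0.0, 0.6, 0.3]
opening: 0.0858
grasp_force: 0.0
1.4333 [0.46948613 0.32030603 0.24851851] [ 0.70319897  0.71098855  0.00075279 -0.00243248] [-0.65820655  0.41521193 -0.02927272  1.72548094  0.00809236  1.00008995
 -0.67833965]
{'fx': 308.0136, 'fy': 308.0136, 'cx': 319.0006, 'cy': 203.9229, 'R': [[0.9999, 0.0112, -0.0011], [0.0111, -0.9659, 0.2585], [0.0019, -0.2585, -0.966]], 't': [-0.473, 0.2699, 0.4603]} campos [0.46913346 0.3850013  0.37440024]
carousel_center [(0.94, [258.6, 123.0, 137.6, 129.9])]
knob [(0.66, [259.5, 121.8, 131.2, 132.3]), (0.66, [481.5, 391.2, 32.3, 5.9])]
keyhole [(0.84, [258.0, 118.0, 136.1, 134.5])]
```

View pics/w1.png

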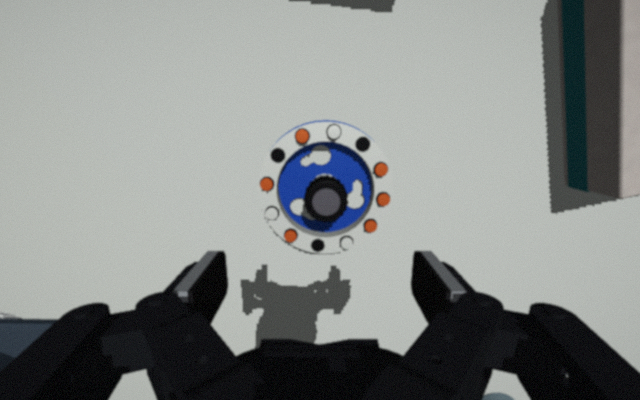

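The wrist picture shows the carousel at about (326,187), its knob top at (326,201), and three white keyholes near (318,157), (355,194) and (300,207). Next I'll rectify the plate plane and fit the angle.

```bash
cat > fit.py <<'E'
import cv2,numpy as np
from h import *
def ortho(K,im,c,z,half=.09,s=2000):
    n=int(2*half*s); i,j=np.meshgrid(np.arange(n),np.arange(n),indexing='ij')
    # image: right=+x, up=+y
    X=c[0]-half+j/s; Y=c[1]+half-i/s
    P=np.stack([X,Y,np.full_like(X,z)],-1)@np.array(K['R']).T+np.array(K['t'])
    u=K['fx']*P[...,0]/P[...,2]+K['cx'];v=K['fy']*P[...,1]/P[...,2]+K['cy']
    return cv2.remap(im,u.astype('f4'),v.astype('f4'),cv2.INTER_LINEAR)
E
python3 - <<'E'
from rig import optics
from fit import *
K=optics.calibration('wrist');im=cv2.imread('pics/w1.png')
g=im.astype(int)
k=onz(K,326.5,201.5,.074);r=onz(K,326,187.5,.02)
print('knob',k,'rim',r)
c=k[:2]; o=ortho(K,im,c,.006)
cv2.imwrite('pics/o1.png',cv2.resize(o,(540,540)))
# keyhole mask template: white within 26..54 mm; score angle and centre
h,w=o.shape[:2]
rad=((o.min(2)>110)).astype('f4')
hsv=cv2.cvtColor(o,cv2.COLOR_BGR2HSV); plate=((hsv[...,1]>120)&(hsv[...,0]>95)&(hsv[...,0]<130)).astype('f4')
best=[]
i,j=np.meshgrid(np.arange(h),np.arange(w),indexing='ij');x0=j/2000-.09;y0=.09-i/2000
for dx in np.arange(-.006,.0061,.001):
  for dy in np.arange(-.006,.0061,.001):
    x=x0-dx;y=y0-dy;R=np.hypot(x,y);T=np.degrees(np.arctan2(y,x));ring=(R>.026)&(R<.055)
    for a in range(0,120,2):
      t=(T-a+30)%120-30; 
      q=np.radians(t); hole=(np.hypot(R*np.cos(q)-.04,R*np.sin(q))<.012)|((abs(R-.04)<.006)&(t>0)&(t<32))|(np.hypot(R*np.cos(q-.5585)-.04,R*np.sin(q-.5585))<.006)
      hm=hole&ring
      best.append(((rad[hm].mean()+plate[ring&~hole].mean()),dx,dy,a))
best.sort(reverse=True);print(np.round(best[:4],4),c)
E
```

```text
knob [0.48369669 0.2970628  0.074     ] rim [0.48445944 0.29977245 0.02      ]
[[ 1.5151e+00 -1.0000e-03 -1.0000e-03  9.6000e+01]
 [ 1.5112e+00 -1.0000e-03 -1.0000e-03  9.8000e+01]
 [ 1.5098e+00  0.0000e+00 -1.0000e-03  9.8000e+01]
 [ 1.5095e+00  0.0000e+00 -1.0000e-03  9.6000e+01]] [0.48369669 0.2970628 ]
```

View pics/o1.png

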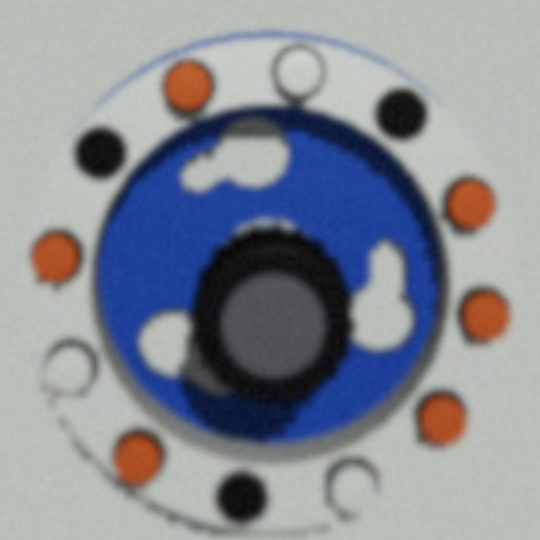

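```bash
python3 -m inch '[-0.031,0.017,0.1,0,0,0,100, -0.031,0.017,0.2,0,0,0,100, -0.031,0.017,0.24,0,0,0,100, -0.031,0.017,0.24,0,0,0,100]'
python3 - <<'E'
from rig import telemetry, optics
from fit import *
s=telemetry.observe(); print(s['time'],s['position'],s['orientation'],s['joint_velocities'])
K=optics.calibration('wrist');im=optics.read_camera('wrist')[:,:,::-1]; cv2.imwrite('pics/w2.png',im)
for c in [(.4835,.2965)]: print(proj(K,np.array([*c,.074])))
cv2.imwrite('pics/w2c.png',im[100:400,150:500])
print(telemetry.observe()['position'])
E
```

```text
time: 1.97
position: [0.4814, 0.2922, 0.1221]
orientation: [0.708, 0.706, -0.005, -0.001]
wrist_force: [-0.9, -1.5, 0.0]
opening: 0.0852
grasp_force: 0.0
1.9667 [0.48142369 0.29215756 0.12207438] [ 7.08231249e-01  7.05960116e-01 -5.34296776e-03 -5.15743555e-04] [-0.01263671 -0.08575012 -0.00614741 -0.09626523 -0.01050153  0.16674032
 -0.00111727]
[322.59210994 225.3745225 ]
[0.48258696 0.29353999 0.12557741]
```

View pics/w2c.png

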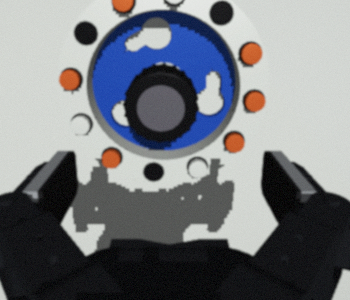

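The knob top is at (312,208) in the full frame. My earlier fit used a calibration read after the arm had settled, so it was stale. I'm recomputing both with the calibrations that belong to the pictures.

```bash
python3 - <<'E'
from rig import telemetry, optics
from fit import *
K={'fx':308.0136,'fy':308.0136,'cx':319.0,'cy':203.92,'R':[[0.9999,0.0112,-0.0011],[0.0111,-0.9659,0.2585],[0.0019,-0.2585,-0.966]],'t':[-0.473,0.2699,0.4603]}
print('w1 knob',onz(K,326.5,201.5,.074),'rim',onz(K,326,187.5,.02))
s=telemetry.observe(); K=optics.calibration('wrist');im=optics.read_camera('wrist')[:,:,::-1]; cv2.imwrite('pics/w3.png',im)
print(s['time'],s['position'],s['orientation'])
g=cv2.cvtColor(im,cv2.COLOR_BGR2HSV); 
# knob top: grey disc inside black ring: dark blob (knurl) then top
m=((g[...,2]<130)&(g[...,1]<90)).astype('u1'); m[260:]=0
n,l,st,ce=cv2.connectedComponentsWithStats(m)
for i in range(1,n):
    if st[i,4]>600: print(st[i],ce[i],onz(K,*ce[i],.066))
# grey top only
m=((g[...,2]>70)&(g[...,2]<125)&(g[...,1]<60)).astype('u1'); m[260:]=0;m=cv2.morphologyEx(m,cv2.MORPH_OPEN,np.ones((7,7)))
n,l,st,ce=cv2.connectedComponentsWithStats(m)
for i in range(1,n):
    if st[i,4]>200: print('top',st[i],ce[i],onz(K,*ce[i],.074))
E
```

```text
w1 knob [0.47719891 0.30721571 0.074     ] rim [0.47777384 0.31020609 0.02      ]
2.0167 [0.48258696 0.29353999 0.12557741] [ 7.08077914e-01  7.06124778e-01 -3.65569223e-03 -3.18752271e-04]
[237  94  70 143 644] [252.42236025 174.34782609] [0.44222121 0.32679471 0.066     ]
[ 272  165   74   77 4036] [308.72646184 204.15931615] [0.47620062 0.30795828 0.066     ]
top [ 286  187   46   44 1636] [308.47677262 208.69070905] [0.47633609 0.30736963 0.074     ]
```

```bash
python3 -m inch '[0.022,-0.013,0.04,0,0,0,100, 0.022,-0.013,0.1,0,0,0,100, 0.022,-0.013,0.141,0,0,0,100, 0.022,-0.013,0.141,0,0,0,100, 0.022,-0.013,0.141,0,0,0,0, 0.022,-0.013,0.141,0,0,0,0, 0.022,-0.013,0.141,0,0,0,0, 0.022,-0.013,0.141,0,0,0,0, 0.022,-0.013,0.141,0,0,0,0, 0.022,-0.013,0.141,0,0,0,0]' 80
```

```text
time: 2.9
position: [0.478, 0.3081, 0.0602]
orientation: [0.707, 0.707, 0.002, 0.0]
wrist_force: [-2.8, -0.2, 13.3]
opening: 0.0425
grasp_force: 79.5
```

```bash
python3 - <<'E'
from rig import telemetry, optics
from fit import *
# plate angle from w1 with its own calibration
K={'fx':308.0136,'fy':308.0136,'cx':319.0,'cy':203.92,'R':[[0.9999,0.0112,-0.0011],[0.0111,-0.9659,0.2585],[0.0019,-0.2585,-0.966]],'t':[-0.473,0.2699,0.4603]}
o=ortho(K,cv2.imread('pics/w1.png'),(.477,.3075),.006)
m=((o.min(2)>110)).astype('u1')
n,l,st,ce=cv2.connectedComponentsWithStats(m)
cv2.imwrite('pics/o2.png',o)
for i in range(1,n):
    x,y=ce[i][0]/2000-.09,.09-ce[i][1]/2000
    if st[i,4]>300: print(st[i],np.hypot(x,y),np.degrees(np.arctan2(y,x)))
print(telemetry.observe())
E
```

```text
[    0     0   360   360 77681] 0.00238941015156536 112.6571091198627
[ 120   91   72   38 1890] 0.03731174242512554 107.14209438839177
[ 234  160   42   73 2031] 0.03879005094656803 -15.299545177181622
[  93  209   35   42 1120] 0.04222780550297705 -144.8147474949687
{'time': 2.9, 'q': array([-0.64135912,  0.64928455, -0.02104322,  1.92384638,  0.02395438,
        0.56543816, -0.67867406]), 'joint_velocities': array([ 1.21652084e-03,  8.77515519e-04,  1.55181406e-03, -6.23913992e-05,
       -1.60061780e-04, -1.02923694e-04, -3.42297376e-04]), 'joint_efforts': array([ 7.45317363e-02, -6.32199383e+01,  1.59237016e+00, -1.60495001e+01,
        1.11403938e-01, -9.82562117e-01,  8.17283930e-03]), 'position': array([0.47800964, 0.30806672, 0.06024026]), 'orientation': array([7.07235698e-01, 7.06975959e-01, 1.60967148e-03, 2.61703168e-04]), 'wrist_force': array([-2.81979815, -0.21154527, 13.28858819]), 'wrist_torque': array([-0.25867203,  0.54196973, -0.03942722]), 'grasp_force': 79.51514482498169, 'opening': 0.042537094779457704}
```

Knob gripped. Lifting, then carrying towards the analyser above the bottle's height.

```bash
python3 -m inch '[0,0,-0.04,0,0,0,0, 0,0,-0.11,0,0,0,0, 0,0,-0.18,0,0,0,0, 0,0,-0.25,0,0,0,0, 0,0,-0.32,0,0,0,0, 0,0,-0.39,0,0,0,0, 0,0,-0.45,0,0,0,0, 0,0,-0.49,0,0,0,0, -0.05,0,-0.5,0,0,0,0, -0.12,0,-0.5,0,0,0,0]' 110
python3 -m inch '[-0.07,0,0,0,0,0,0, -0.14,0,0,0,0,0,0, -0.21,0,0,0,0,0,0, -0.28,0,0,0,0,0,0, -0.35,0,0,0,0,0,0, -0.42,0,0,0,0,0,0, -0.49,0,0,0,0,0,0, -0.54,0,0,0,0,0,0, -0.57,0,0,0,0,0,0, -0.58,0,0,0,0,0,0]'
python3 - <<'E'
from rig import telemetry, optics
import cv2,numpy as np,pickle
for i in range(3): optics.read_camera('wrist')
s=telemetry.observe();K=optics.calibration('wrist');im=optics.read_camera('wrist')[:,:,::-1]; cv2.imwrite('pics/w4.png',im)
pickle.dump((s,K),open('w4.pkl','wb'))
print(s['time'],s['position'],s['orientation'],s['joint_velocities'].round(3),s['opening'],s['wrist_force'])
E
```

```text
time: 3.73
position: [0.4768, 0.2504, 0.3105]
orientation: [0.705, 0.709, 0.003, -0.0]
wrist_force: [0.3, -0.7, -3.7]
opening: 0.0416
grasp_force: 112.2
time: 4.57
position: [0.4762, -0.0458, 0.3086]
orientation: [0.709, 0.706, -0.0, 0.001]
wrist_force: [0.8, 0.4, -3.2]
opening: 0.0418
grasp_force: 112.2
4.7167 [ 0.4768552  -0.04183145  0.30817247] [ 7.07128850e-01  7.07084601e-01  3.76668739e-04 -1.21392600e-04] [-0.023  0.005 -0.018 -0.001 -0.001 -0.001 -0.006] 0.04108524443135188 [-0.01476936  0.68911968 -4.09449089]
```

View pics/w4.png

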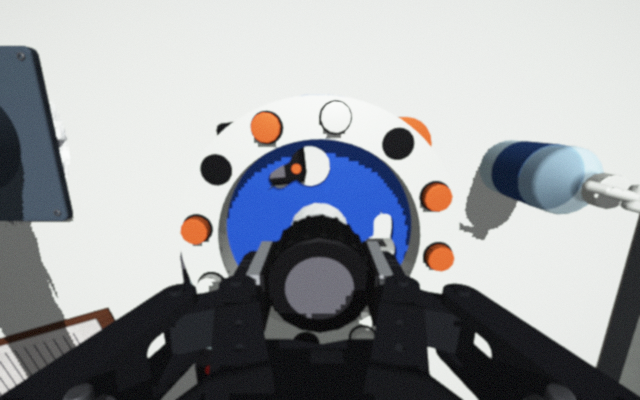

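The wrist camera (image up = +y) shows the held carousel, with the front keyhole's large hole at (313,165). The bottle at (545,170) is well to the side. I'm moving past and above the seat so the camera can see it ahead of the carousel.

```bash
python3 -m inch '[-0.06,0,-0.04,0,0,0,0, -0.14,0,-0.08,0,0,0,0, -0.22,0,-0.12,0,0,0,0, -0.3,0,-0.16,0,0,0,0, -0.38,0,-0.2,0,0,0,0, -0.46,0,-0.22,0,0,0,0, -0.54,0,-0.24,0,0,0,0, -0.62,0,-0.24,0,0,0,0, -0.7,0,-0.24,0,0,0,0, -0.76,0,-0.24,0,0,0,0]'
python3 - <<'E'
from rig import telemetry, optics
import cv2,numpy as np,pickle
for i in range(5): optics.read_camera('wrist')
s=telemetry.observe();K=optics.calibration('wrist');im=optics.read_camera('wrist')[:,:,::-1]; cv2.imwrite('pics/w5.png',im)
pickle.dump((s,K),open('w5.pkl','wb'))
print(s['time'],s['position'],s['orientation'],s['joint_velocities'].round(3),s['opening'],s['q'].round(2))
E
```

```text
time: 5.6
position: [0.478, -0.4232, 0.4279]
orientation: [0.706, 0.708, 0.0, 0.0]
wrist_force: [1.4, 0.0, -3.6]
opening: 0.0414
grasp_force: 112.6
5.85 [ 0.47822102 -0.42099481  0.42716694] [ 7.06420604e-01  7.07791761e-01  5.18997345e-04 -6.95792801e-04] [-0.019 -0.018 -0.006  0.01  -0.001 -0.     0.002] 0.041618929359083665 [ 0.48  0.44  0.3   1.22 -0.13  1.5   0.76]
```

View pics/w5.png

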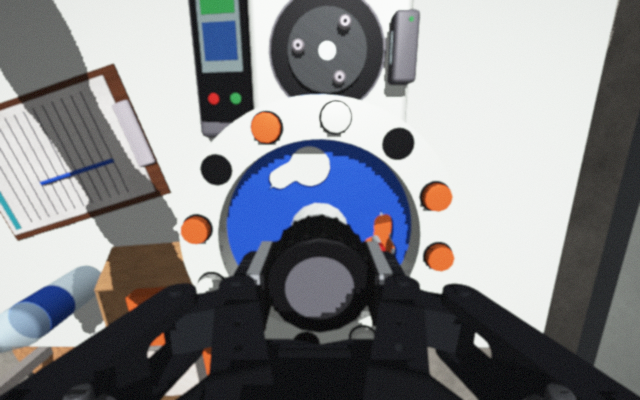

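The picture shows the turntable with its centre spot at (327,50) and the studs at (298,46), (345,22) and (340,78). The front keyhole's large hole is at (312,166). I'm working out the seat and the held carousel from this one picture.

```bash
python3 - <<'E'
import pickle
from fit import *
from scipy.optimize import least_squares
s,K=pickle.load(open('w5.pkl','rb'));im=cv2.imread('pics/w5.png');g=cv2.cvtColor(im,cv2.COLOR_BGR2GRAY).astype(float)
print(g[40:54,290:307].astype(int))
def cen(u,v,r,th):
    w=np.clip(g[v-r:v+r+1,u-r:u+r+1]-th,0,None);yy,xx=np.mgrid[v-r:v+r+1,u-r:u+r+1];return (w*xx).sum()/w.sum(),(w*yy).sum()/w.sum()
sp=cen(327,50,13,190);print('spot',sp,onz(K,*sp,.082))
S=[cen(u,v,8,130) for u,v in [(298,46),(345,22),(340,78)]];P=np.array([onz(K,*p,.098) for p in S]);print(S,P)
c=P.mean(0);print('studs centre',c,[ (np.hypot(*d[:2]),np.degrees(np.arctan2(d[1],d[0]))) for d in P-c])
# carousel
t=s['position'];zb=t[2]-.0602
for r in range(1):
    o=ortho(K,im,t[:2],zb+.006);cv2.imwrite('pics/o5.png',o)
    hsv=cv2.cvtColor(o,cv2.COLOR_BGR2HSV)
    blue=((hsv[...,0]>95)&(hsv[...,0]<130)&(hsv[...,1]>100))
    h,w=blue.shape;i,j=np.mgrid[:h,:w];x0=j/2000-.09;y0=.09-i/2000
    def sc(p,full=False):
        dx,dy,a=p;x=x0-dx;y=y0-dy;R=np.hypot(x,y);T=np.degrees(np.arctan2(y,x))
        ring=(R>.03)&(R<.051)&(y>-.005)&~((T<0)|(T>150))
        tt=(T-a+30)%120-30;q=np.radians(tt)
        hole=(np.hypot(R*np.cos(q)-.04,R*np.sin(q))<.012)|((abs(R-.04)<.006)&(tt>0)&(tt<32))|(np.hypot(R*np.cos(q-.5585)-.04,R*np.sin(q-.5585))<.006)
        return (blue!=hole)[ring].mean()
    B=sorted([(sc((dx,dy,a)),dx,dy,a) for dx in np.arange(-.006,.0061,.0015) for dy in np.arange(-.006,.0061,.0015) for a in np.arange(85,110,1.5)],reverse=True)
    b=B[0][1:]
    B=sorted([(sc((b[0]+dx,b[1]+dy,b[2]+a)),b[0]+dx,b[1]+dy,b[2]+a) for dx in np.arange(-.0015,.0016,.0005) for dy in np.arange(-.0015,.0016,.0005) for a in np.arange(-2,2.1,.5)],reverse=True)
    print(np.round(B[:6],4))
# knob top
hsv=cv2.cvtColor(im,cv2.COLOR_BGR2HSV);m=((hsv[...,2]>80)&(hsv[...,2]<150)&(hsv[...,1]<70)).astype('u1');m[:240]=0;m[330:]=0;m[:,:275]=0;m[:,362:]=0
m=cv2.morphologyEx(m,cv2.MORPH_OPEN,np.ones((9,9)));n,l,st,ce=cv2.connectedComponentsWithStats(m)
for i in range(1,n): print(st[i],ce[i],onz(K,*ce[i],zb+.074),onz(K,st[i][0]+st[i][2]/2,st[i][1]+st[i][3]/2,zb+.074)-t)
E
```

```text
[[ 98 102 111 137 162 192 214 219 220 208 189 166 139 111 101 102 105]
 [ 93 107 124 157 191 220 230 232 230 228 214 192 161 128 108 101  96]
 [ 99 107 137 176 213 226 221 207 209 223 225 207 178 146 117 102  96]
 [ 95 107 142 183 215 217 181 148 151 191 218 218 188 153 124 104 101]
 [ 96 114 145 181 215 201 143  92  99 162 210 217 187 152 129 107  99]
 [ 97 116 139 183 210 198 143  89  93 153 209 213 182 149 123 102 103]
 [ 95 108 130 172 205 207 174 135 141 191 215 207 168 137 115 103  99]
 [100  99 112 142 186 213 208 197 198 219 220 187 145 124 104  99 100]
 [ 93  93  94 115 151 191 217 220 218 217 191 160 123 113 101 103 101]
 [ 90  82  75  92 112 153 184 191 187 177 147 127 106  90  93  95  98]
 [ 89  80  65  74  88 111 121 128 127 124 112  95  88  81  83  92  99]
 [ 91  74  51  60  72  84  86  94  90  88  79  80  66  65  78  93 101]
 [ 95  71  53  45  61  65  66  75  73  72  73  67  46  53  76  87 100]
 [ 95  75  55  43  42  53  59  61  57  59  56  50  46  49  71  90  95]]
spot (np.float64(326.74878691251905), np.float64(49.93234437820602)) [ 0.48927296 -0.26083001  0.082     
[... 389 characters left out ...]
283272769), np.float64(175.05324293614888)), (np.float64(0.03967839624385441), np.float64(54.87297543062724)), (np.float64(0.0396600677241103), np.float64(-64.81205172778844))]
[[ 9.735e-01 -5.000e-04 -5.000e-04  9.650e+01]
 [ 9.727e-01 -5.000e-04 -1.000e-03  9.650e+01]
 [ 9.726e-01 -5.000e-04 -5.000e-04  9.700e+01]
 [ 9.713e-01 -5.000e-04 -5.000e-04  9.600e+01]
 [ 9.711e-01 -0.000e+00 -5.000e-04  9.750e+01]
 [ 9.710e-01 -0.000e+00 -5.000e-04  9.700e+01]]
[ 285  257   68   60 3140] [317.66305732 286.06146497] [ 0.47790181 -0.42075776  0.44096694] [ 0.00022392 -0.00018749  0.0138    ]
[275 321   9   9  81] [279. 325.] [ 0.46164184 -0.43908832  0.44096694] [-0.01637635 -0.01833741  0.0138    ]
```

View pics/o5.png

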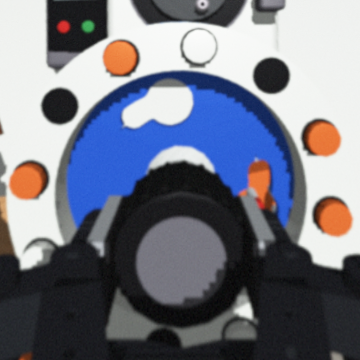

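Seat centre is (0.4894, -0.2603) and the studs are at 55° (mod 120°). The holes are at 96.5°, so I turn 41.5° clockwise, which is +0.922 about tool z.

```bash
python3 -m inch '[0.06,0.005,0.04,0,0,0.15,0, 0.13,0.01,0.1,0,0,0.3,0, 0.2,0.015,0.17,0,0,0.45,0, 0.27,0.02,0.24,0,0,0.6,0, 0.321,0.022,0.31,0,0,0.75,0, 0.321,0.022,0.36,0,0,0.85,0, 0.321,0.022,0.4,0,0,0.922,0, 0.321,0.022,0.4,0,0,0.922,0, 0.321,0.022,0.4,0,0,0.922,0, 0.321,0.022,0.4,0,0,0.922,0]'
cat > st.py <<'E'
from rig import telemetry
from scipy.spatial.transform import Rotation as Ro
import numpy as np
s=telemetry.observe();R=Ro.from_quat(s['orientation']).as_matrix()
d=np.array([.4894,-.2603,0])-s['position'];d[2]=0
x=R[:,0];yaw=np.degrees(np.arctan2(x[1],x[0]))
print(round(s['time'],2),s['position'].round(4),'hole ang',round(96.5+yaw-YAW0 if (YAW0:=90.05) else 0,2),'tilt deg',np.degrees(np.arccos(-R[2,2])).round(2),'corr tool units',(R.T@d/.5).round(4),'F',s['wrist_force'].round(1),s['wrist_torque'].round(2),'open',round(s['opening'],4),'q7',s['q'][6].round(2),'v',abs(s['joint_velocities']).max().round(3))
E
sleep 0; python3 - <<'E'
import pickle,numpy as np
from scipy.spatial.transform import Rotation as Ro
s,K=pickle.load(open('w5.pkl','rb'));R=Ro.from_quat(s['orientation']).as_matrix()[:,0];print('yaw0',np.degrees(np.arctan2(R[1],R[0])))
from rig import optics
for i in range(4): optics.read_camera('wrist')
E
python3 st.py
```

```text
time: 6.73
position: [0.4891, -0.2624, 0.2298]
orientation: [0.911, 0.412, 0.001, 0.001]
wrist_force: [-0.3, -0.6, -2.8]
opening: 0.0415
grasp_force: 113.1
yaw0 90.11109065316377
6.93 [ 0.4886 -0.2629  0.2294] hole ang 54.96 tilt deg 0.16 corr tool units [ 0.005  -0.0021 -0.    ] F [ 1.   0.1 -4.1] [-0.    0.06 -0.06] open 0.0416 q7 -0.09 v 0.01
```

```bash
python3 -m inch '[0.005,-0.002,0.05,0,0,0,0, 0.005,-0.002,0.09,0,0,0,0, 0.005,-0.002,0.109,0,0,0,0, 0.005,-0.002,0.109,0,0,0,0, 0.005,-0.002,0.109,0,0,0,0]'
python3 - <<'E'
from rig import optics
import cv2,numpy as np
for i in range(2): optics.read_camera('side')
K=optics.calibration('wrist')
a=optics.read_camera('wrist')[:,:,::-1];b=optics.read_camera('side')[:,:,::-1]
cv2.imwrite('pics/w6.png',np.hstack([cv2.resize(a[90:290,200:440],(480,400)),cv2.resize(b[120:220,310:380],(280,400))]))
E
python3 st.py
```

```text
time: 7.35
position: [0.489, -0.26, 0.1738]
orientation: [0.912, 0.411, -0.0, 0.0]
wrist_force: [0.1, -0.2, -2.9]
opening: 0.042
grasp_force: 113.2
7.55 [ 0.4895 -0.2599  0.1744] hole ang 54.95 tilt deg 0.11 corr tool units [-0.0006  0.0004  0.    ] F [-1.1  1.1 -2.8] [-0.05  0.02 -0.  ] open 0.0412 q7 -0.06 v 0.008
```

View pics/w6.png

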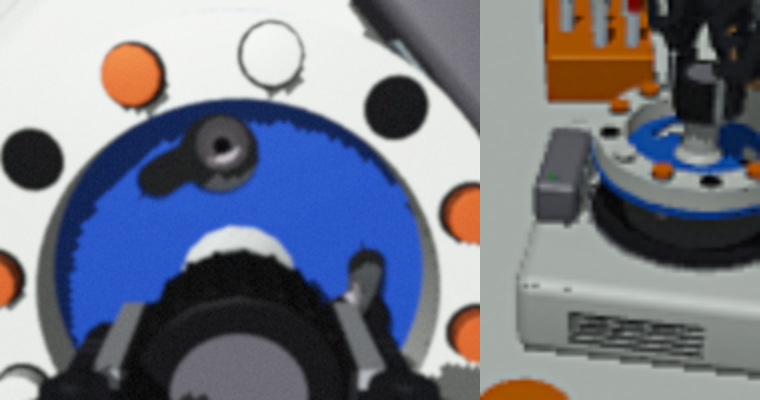

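A stud head shows well inside the front hole, at about (220,148) in the crop. Lowering.

```bash
python3 -m inch '[-0.0005,0.0005,0.02,0,0,0,0, -0.0005,0.0005,0.035,0,0,0,0, -0.0005,0.0005,0.046,0,0,0,0, -0.0005,0.0005,0.055,0,0,0,0, -0.0005,0.0005,0.062,0,0,0,0, -0.0005,0.0005,0.066,0,0,0,0, -0.0005,0.0005,0.066,0,0,0,0]'; python3 st.py
```

```text
time: 8.13
position: [0.4884, -0.2596, 0.1424]
orientation: [0.912, 0.411, 0.001, -0.0]
wrist_force: [-10.7, 7.6, 28.6]
opening: 0.0415
grasp_force: 116.6
8.13 [ 0.4884 -0.2596  0.1424] hole ang 54.94 tilt deg 0.09 corr tool units [ 0.0003  0.0025 -0.    ] F [-10.7   7.6  28.6] [1.29 1.91 0.01] open 0.0415 q7 -0.04 v 0.006
```

Seated: height 0.1424 against the expected 0.1422. I'm easing the press and twisting clockwise slightly past 32°.

```bash
python3 -m inch '[0,0.002,-0.002,0,0,0,0, 0,0.002,-0.002,0,0,0.1,0, 0,0.002,-0.002,0,0,0.22,0, 0,0.002,-0.002,0,0,0.34,0, 0,0.002,-0.002,0,0,0.46,0, 0,0.002,-0.002,0,0,0.58,0, 0,0.002,-0.002,0,0,0.66,0, 0,0.002,-0.002,0,0,0.71,0, 0,0.002,-0.002,0,0,0.74,0, 0,0.002,-0.002,0,0,0.74,0]'; python3 st.py
```

```text
time: 8.97
position: [0.4891, -0.2603, 0.1424]
orientation: [0.991, 0.133, -0.0, -0.0]
wrist_force: [-8.0, 4.4, 18.1]
opening: 0.0416
grasp_force: 115.5
8.97 [ 0.4891 -0.2603  0.1424] hole ang 21.69 tilt deg 0.04 corr tool units [ 0.0007  0.0001 -0.    ] F [-8.   4.4 18.1] [0.48 1.57 0.9 ] open 0.0416 q7 -0.48 v 0.027
```

The turn is 33° with 0.9 N·m at the stop, so it's locked. Releasing, then rising.

```bash
python3 -m inch '[0,0,0,0,0,0,100, 0,0,0,0,0,0,100, 0,0,0,0,0,0,100, 0,0,0,0,0,0,100, 0,0,0,0,0,0,100, 0,0,-0.02,0,0,0,100, 0,0,-0.08,0,0,0,100, 0,0,-0.15,0,0,0,100, 0,0,-0.22,0,0,0,100, 0,0,-0.24,0,0,0,100]'
python3 - <<'E'
from rig import optics
import pickle
from fit import *
for i in range(5): optics.read_camera('wrist')
K=optics.calibration('wrist');im=optics.read_camera('wrist')[:,:,::-1];b=optics.read_camera('side')[:,:,::-1]
o=ortho(K,im,(.4894,-.2603),.088);o=cv2.resize(o,(400,400));cv2.line(o,(200,200),(int(200+89*np.cos(np.radians(55))),int(200-89*np.sin(np.radians(55)))),(0,255,0),1)
cv2.imwrite('pics/w7.png',np.hstack([o,cv2.resize(b[120:220,310:410],(400,400))]))
E
python3 st.py
```

```text
time: 9.8
position: [0.4908, -0.2622, 0.2668]
orientation: [0.991, 0.132, 0.003, 0.002]
wrist_force: [-0.0, 0.1, 0.9]
opening: 0.0851
grasp_force: 0.0
10.15 [ 0.4892 -0.26    0.2601] hole ang 21.66 tilt deg 0.13 corr tool units [ 0.0003  0.0006 -0.    ] F [-0.  -0.1 -0.3] [0.01 0.02 0.01] open 0.0858 q7 -0.58 v 0.003
```

View pics/w7.png

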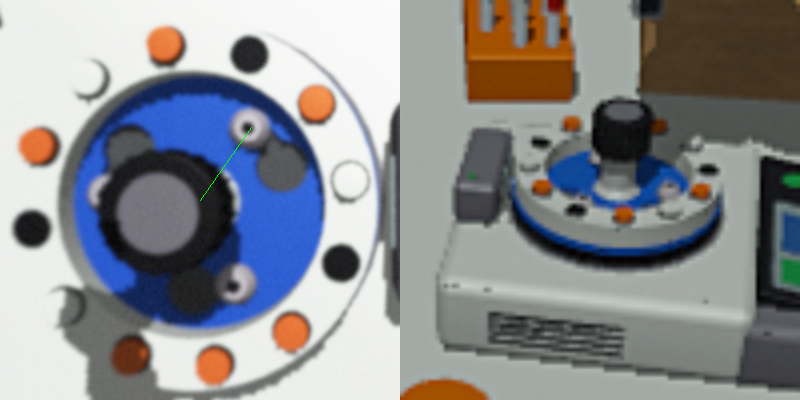

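The stud heads sit over the slot ends, at (249,128) and (237,284), with the large holes clockwise of them. The carousel is flat and the arm is clear.

```bash
python3 -c "
from rig import workorder
print(workorder.hand_in())"
```

```text
the job is handed in; nothing more can be done
None
```

The carousel lies flat on the turntable, twisted clockwise to its stop under the stud heads and released; I never touched the bottle, printer or jar, and the job was handed in at about 10 s (no verdict returned).

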